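# Catch the panel sockets from the dispenser and put them on the scale

## Robot

A 7-joint arm with a two-finger parallel gripper is mounted at the origin on the work surface. World frame = base frame: x ahead of the robot, y to its left, z up, the work surface at z = 0. Lengths are in mm, angles in rad, forces in N, time in s.
With the tool pointing down it reaches from about 400 to 850 mm from the base axis. Payload 6.9 kg.
Tool frame: the origin (TCP) lies at the very end of the fingers, on their centre line; the grasp point (between the pads) lies 19 mm behind it; z points along the fingers, y is the line along which they close (so a half turn about z gives the same grasp; the last joint's range is limited). The gripper opens to 85 mm and grips with 20 to 120 N. Pads are 22 mm wide; open, the fingers measure 114 mm over their backs; the gripper's body (76 mm by 85 mm) begins 54 mm behind the grasp point. The pads swing forward as they close: fully open they stand 13 mm farther back than shut.
Start: joints at [1.454, 0.507, -0.238, 1.5, 0.126, 1.149, -0.155], TCP at [138.071, -609.547, 231.275] pointing down, gripper open.
Joint ranges: [-3.08, 3.08], [-0.24, 2.05], [-1.43, 1.35], [0, 2.5], [-1.52, 4.66], [0.17, 1.96], [-2.89, 2.89]. Speed limits (rad/s): [2.39, 2.39, 3.14, 3.14, 3.14, 3.14, 3.14].

## Interface

Orientations are given as a rotation vector (axis times angle).
In Python, from workcell import get_obs, get_image, hand_in gives the robot as it stands.
- The arm moves only by the tool drive_tool, never from a script. Its argument "rows" is a list that holds one entry, the list of rows, each a list of 7 numbers: the turn, a rotation vector about the world's x, y, z in degrees, then the shift along the world's x, y, z in mm, then the opening, from 0 (shut) to 1 (fully open). A call has 1 to 5 rows; each row is the pose to reach, as a shift and turn from the pose commanded when the call began; what a row does not reach only later rows make up. A row lasts 1/8 s, in which the tool goes at most 62.5 mm and 10.7 degrees, less where a joint would pass 70% of its speed; a pose out of reach is approached as far as the arm can. A call with a gripper value outside its range is refused whole. The fingers move at their own pace and stop on an object; "grip_force" is the grip in N (left out, the last holds). Time passes only in rows, so rows that repeat a pose let the fingers close. It gives the time, the measured TCP pose, the force, the opening and the grip force at its end, in the units of the state.
- get_obs(): the state, without advancing time (a new reading comes with each control period).
- get_image(name): name is "side" or "top" or "wrist"; returns a dict with "frame" (400x640x3 uint8, blue, green, red), "camera_matrix" (3x3 intrinsics, pixels), "T" (4x4, takes a point from camera to world coordinates). Camera axes: x right, y down, z forward; pixel columns grow to the right and rows downward; lengths in mm; the calibration is good to about 2 mm. The wrist camera is an equidistant fisheye: a pixel r from the principal point sees the ray r / f radians off the axis. A picture is of the moment at which its call begins. There is no depth.
- hand_in(): hands the job in; it is judged then, once.
The state is a dict: "time": time; "qpos": joint angles; "joint_vel": joint speeds; "tau": joint torques, N m; "ee_pos": TCP position; "ee_rot": TCP orientation; "ft_force": force on the tool from outside, world axes, zero at the start; "ft_torque": the same for the moment, N m; "finger_gap": opening from 0.0 (shut) to 1.0 (fully open); "gripper_force": force on a finger pad.
Only numpy, scipy, OpenCV 4.12 (cv2) and the standard library are available. Lean on these libraries where they do the work, as an engineer would, in place of code of your own. Each camera call takes 0.05 s, during which the arm holds its last target. There are 200 camera calls.

## Task

Take the dish by its handle, hold it level under the lip of the dispenser's chute and gently push the paddle right in with the dish's rim, so that all three panel sockets slide off the chute into the dish you are holding. Then set the dish with the sockets level on the middle of the scale's pan and let go of it; let no socket fall outside the dish, and leave the mug, the screwdriver and the jar where they are.

Things in the scene. Friction and masses are not known exactly. Their poses are not given: they have to be found in the camera images.
- dish: Round open aluminium dish: 120 mm across the rim, 96 mm across the foot, 45 mm high, wall 3 mm, floor 4 mm, about 0.24 kg. Straight level black handle, 14 mm wide and high, pointing outwards along the dish's -x, from 57 to 164 mm from the centre, its middle line 38 mm above the underside. Origin: centre of the underside, z up. Stands on the bench at the start.
- handle (a point): Point on the middle line of the dish's handle, 118 mm from the dish's centre and 38 mm above its underside: a place to grip it, fingers across the handle. Axes as the dish.
- dispenser: Fixed gravity dispenser: dark foot 170 x 120 mm, grey column, open-topped polished steel chute (35 mm wide inside, sides 24 mm high) tilted 32 degrees. A thin gate stands across its low end between two dark posts (30 mm either side, 70 mm above the lip). Origin on the bench; front = -x, chute rises to +x, z up. The foot begins 50 mm behind the lip; under the lip is only the push paddle.
- lip (a point): Middle of the chute's low end, on the chute floor, 135 mm above the bench; axes as the dispenser. Sockets drop from here, within 1 s of the gate being up, and fly up to 40 mm forward (-x). A dish whose rim has pushed the paddle right in, rim 15 to 25 mm below the lip, has its mouth in the right place.
- paddle_rest (a point): Fixed point under the lip, 115 mm above the bench: nominal middle of the paddle's front face at rest; an adjusting slide puts it up to 20 mm nearer or farther along x: feel for it. Steel plate 70 mm wide, 50 to 125 mm above the bench. Pushed level to the dispenser's +x it slides 40 mm to a firm stop, spring 3 to 7 N, lifting the gate 35 mm: sockets pass only in the last few mm. Springs back.
- scale: Fixed low bench scale: grey 130 x 130 mm body with a square 124 mm steel pan, top 34 mm above the bench, and a low display strip (18 mm high) along its -y side to 105 mm from the centre. Origin: centre of the underside.
- pan (a point): Centre of the top of the scale's pan.
- mug: White mug, 76 mm across, 88 mm high, with handle; a bystander. Origin: centre of the underside.
- screwdriver: Screwdriver with black handle lying on the bench; a bystander. Origin: under its middle.
- jar: Small closed amber glass jar, 52 mm across, 60 mm high; a bystander. Origin: centre of the underside.
- socket0: Bright metal panel socket: square foot 24 x 24 x 12 mm with a round barrel 16 mm across on top, 23 mm high in all, about 40 g; number 1 of 3 from the lip in the queue on the chute at the start. Origin: centre of the foot's underside.
- socket1: Bright metal panel socket: square foot 24 x 24 x 12 mm with a round barrel 16 mm across on top, 23 mm high in all, about 40 g; number 2 of 3 from the lip in the queue on the chute at the start. Origin: centre of the foot's underside.
- socket2: Bright metal panel socket: square foot 24 x 24 x 12 mm with a round barrel 16 mm across on top, 23 mm high in all, about 40 g; number 3 of 3 from the lip in the queue on the chute at the start. Origin: centre of the foot's underside.

How it is judged:
By the outcome, as a careful person would: the job done as asked, in the order asked, and still so for the second after the job is handed in, with the robot touching nothing.
It also fails if it takes over 51 s, if anything falls off the work surface, if the arm or the gripper's body presses on something with over 40 N, if the wrist force passes 120 N, or if a joint passes its speed limit or range.

## Working session

There is one attempt and no reset: what is moved stays moved. The work goes in short steps, Python scripts to look and compute and a tool call to move; the robot and the scene stay as the last step left them, time stands still between calls to the robot, and variables do not carry over. Pictures are saved under pics/ and viewed, at most 11 in all, crops included, and the job is handed in when it is done.

Besides the shell and the picture viewer there is one more tool, called after "Emit:" as name(argument=value, ...) on one line, values as JSON. drive_tool: Moves the arm, as the interface text tells. Its arguments: {"type":"object","properties":{"rows":{"type":"array","items":{"type":"array","items":{"type":"array","items":{"type":"number"}}}},"grip_force":{"type":"number"}},"required":["rows"]}

```bash
mkdir -p pics; ls; python3 - <<'E'
from workcell import *
import cv2,pickle,numpy as np
np.set_printoptions(precision=3,suppress=True)
d={n:get_image(n) for n in("side","top","wrist")}
pickle.dump(d,open("im0.pkl","wb"))
for n in d: cv2.imwrite(f"pics/{n}0.png",d[n]["frame"]); print(n,d[n]["camera_matrix"],d[n]["T"])
o=get_obs();print({k:o[k] for k in("time","ee_pos","ee_rot","finger_gap","ft_force")})
E
```

```text
pics
side [[382.957   0.    316.309]
 [  0.    382.957 201.806]
 [  0.      0.      1.   ]] [[ -0.871  -0.307   0.383 206.425]
 [ -0.491   0.562  -0.665 590.098]
 [ -0.011  -0.768  -0.641 739.599]
 [  0.      0.      0.      1.   ]]
top [[435.042   0.    316.357]
 [  0.    435.042 196.209]
 [  0.      0.      1.   ]] [[  0.027  -0.995   0.1   485.23 ]
 [ -1.     -0.026   0.015 -38.721]
 [ -0.012  -0.1    -0.995 995.508]
 [  0.      0.      0.      1.   ]]
wrist [[309.707   0.    320.336]
 [  0.    309.707 203.263]
 [  0.      0.      1.   ]] [[   0.22    -0.932   -0.287  211.33 ]
 [  -0.975   -0.211   -0.062 -591.664]
 [  -0.003    0.293   -0.956  373.931]
 [   0.       0.       0.       1.   ]]
{'time': 0.15, 'ee_pos': array([ 137.937, -609.216,  230.618]), 'ee_rot': array([-3.121, -0.349,  0.   ]), 'finger_gap': 0.9999958466488973, 'ft_force': array([ 0.609, -0.803,  0.149])}
```

View pics/top0.png

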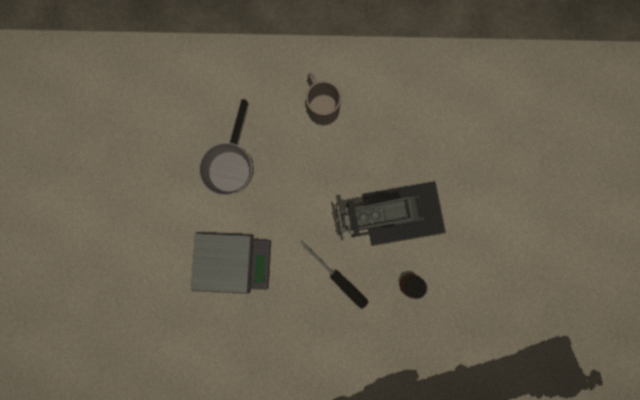

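View pics/side0.png

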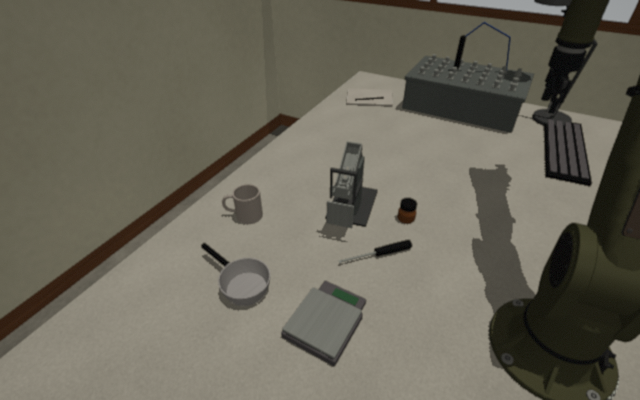

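The top view shows the dish at (228,170) with its handle to (244,102), the scale at (222,262) and the dispenser lip near (345,215), with its front facing image-left (+y). The side view shows the same items, with the dish at (245,282), the gate at (345,190) and the pan at (323,322).

```bash
cat > h.py <<'E'
import numpy as np,cv2,pickle
np.set_printoptions(precision=3,suppress=True)
def ray(im,p):
    K,T=im["camera_matrix"],im["T"]
    d=T[:3,:3]@np.linalg.solve(K,[p[0],p[1],1.]); return T[:3,3],d/np.linalg.norm(d)
def onz(im,p,z):
    o,d=ray(im,p); return o+d*(z-o[2])/d[2]
def tri(a,p,b,q):
    o1,d1=ray(a,p);o2,d2=ray(b,q)
    s=np.linalg.lstsq(np.c_[d1,-d2],o2-o1,rcond=None)[0]
    x,y=o1+s[0]*d1,o2+s[1]*d2; return (x+y)/2,np.linalg.norm(x-y)
def pix(im,X):
    T=im["T"];c=T[:3,:3].T@(np.asarray(X,float)-T[:3,3]);u=im["camera_matrix"]@c;return u[:2]/u[2]
E
python3 - <<'E'
from h import *
d=pickle.load(open("im0.pkl","rb"))
t,s=d["top"]["frame"],d["side"]["frame"]
g=lambda f:cv2.convertScaleAbs(f,alpha=1.5)
cv2.imwrite("pics/tc.png",cv2.resize(g(t[160:260,290:450]),None,fx=5,fy=5,interpolation=cv2.INTER_CUBIC))
cv2.imwrite("pics/sc.png",cv2.resize(g(s[135:305,190:390]),None,fx=3.5,fy=3.5,interpolation=cv2.INTER_CUBIC))
# handle mask in top and side
for n,f,(x0,x1,y0,y1) in(("top",t,(225,255,90,150)),("side",s,(195,240,235,275))):
    m=(f[y0:y1,x0:x1].max(2)<40).astype(np.uint8)
    P=cv2.findNonZero(m)+[x0,y0]
    print(n,len(P),cv2.minAreaRect(P.astype(np.float32)),P[:,0].min(0),P[:,0].max(0))
# profiles
hsv=cv2.cvtColor(t,cv2.COLOR_BGR2HSV)
for p in((228,170),(205,170),(190,170),(220,262),(222,250),(260,262),(180,262)):print(p,t[p[1],p[0]])
hs=s
for p in((245,290),(240,268),(200,300),(320,325),(345,210)):print(p,s[p[1],p[0]])
E
```

```text
top 237 ((238.8765411376953, 121.10137939453125), (5.533721923828125, 42.895626068115234), 15.068489074707031) [231 100] [246 142]
side 130 ((214.0767364501953, 254.01731872558594), (30.113971710205078, 4.29194450378418), 39.28940963745117) [202 244] [227 264]
(228, 170) [ 97 106 111]
(205, 170) [53 59 62]
(190, 170) [ 89 107 114]
(220, 262) [78 89 90]
(222, 250) [80 89 88]
(260, 262) [34 61 37]
(180, 262) [ 92 111 120]
(245, 290) [128 135 138]
(240, 268) [ 93  98 101]
(200, 300) [127 140 145]
(320, 325) [105 113 112]
(345, 210) [58 62 63]
```

View pics/tc.png

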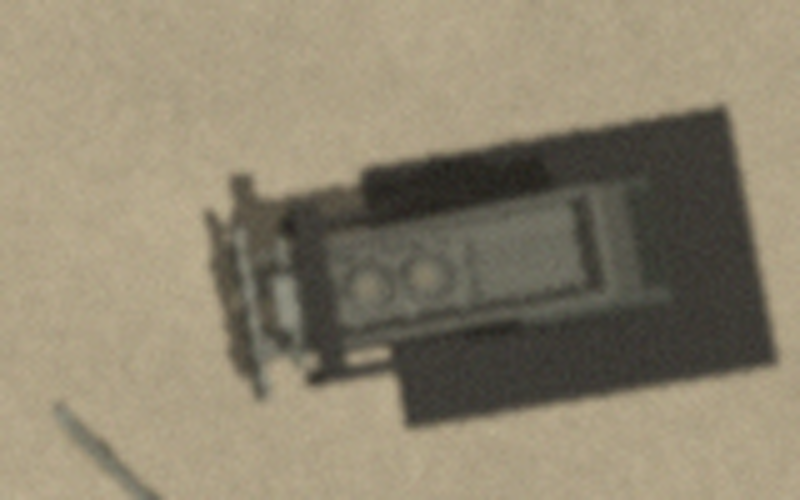

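View pics/sc.png

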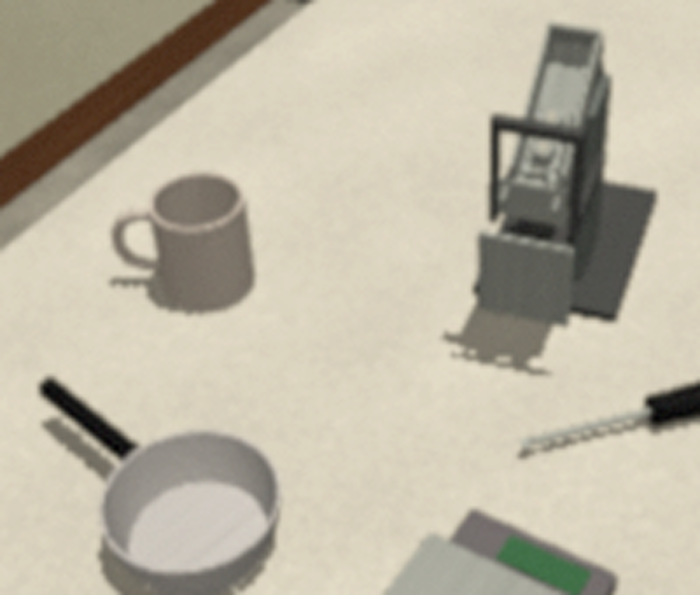

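The top crop shows the dark crossbar of the posts at crop (310,285), the paddle edge at about (250,290), and the foot edges. The side crop shows the paddle plate's top corners at (482,232) and (575,240), and the crossbar at (492,118) and (580,130). The dish rim is around (190,510).

```bash
python3 - <<'E'
from h import *
d=pickle.load(open("im0.pkl","rb"));T,S=d["top"],d["side"]
def mask(im,th,box):
    f=cv2.GaussianBlur(im["frame"],(0,0),1.0).astype(float); m=((f[...,2]/f[...,0])<th).astype(np.uint8)
    z=np.zeros_like(m);x0,x1,y0,y1=box;z[y0:y1,x0:x1]=m[y0:y1,x0:x1]
    c=max(cv2.findContours(z,0,1)[0],key=cv2.contourArea); return c
ct=mask(T,1.225,(190,265,139,205)); cs=mask(S,1.11,(210,280,250,315))
et=cv2.fitEllipse(cv2.convexHull(ct)); print("dish top",et,cv2.boundingRect(ct)); print("dish side",cv2.boundingRect(cs))
c=onz(T,et[0],45);print("centre@45",c)
e1=onz(T,(et[0][0]-et[1][0]/2,et[0][1]),45);print("radius",np.linalg.norm(e1-c))
# handle
a,b=np.array([244.6,100.5]),np.array([233.4,141.5])
for p in(a,b,(238.9,121.1)):print("handle top@45",onz(T,p,45))
ht,_=tri(T,(244.2,101),S,(203.5,245)); print("handle tip tri",ht,_)
# side extremes: left & right of rim in side
for z in(45,):
    x,y,w,h=cv2.boundingRect(cs)
# scale
pt=mask(T,1.21,(180,251,225,300));r=cv2.minAreaRect(pt);print("pan top",r)
bx=cv2.boxPoints(r);P=[onz(T,p,34) for p in bx];print(np.array(P),np.mean(P,0),[np.linalg.norm(P[i]-P[i-1]) for i in range(4)])
ps=mask(S,1.10,(275,375,275,365));ap=cv2.approxPolyDP(ps,4,True)[:,0];print("pan side",ap)
print("pan pred in side",[pix(S,p) for p in P],)
# dispenser
k=lambda p:np.array(p)/3.5+[190,135]; q=lambda p:np.array(p)/5+[290,160]
A,B=onz(S,k((482,232)),125),onz(S,k((575,240)),125);print("paddle",A,B,np.linalg.norm(A-B),pix(T,A),pix(T,B))
A,B=onz(S,k((492,118)),207),onz(S,k((582,130)),207);print("bar",A,B,np.linalg.norm(A-B),pix(T,A),pix(T,B))
for z in(8,15):
    F=[onz(T,q(p),z) for p in((725,105),(775,362),(410,425))];print("foot",np.array(F),np.linalg.norm(F[0]-F[1]),np.linalg.norm(F[1]-F[2]))
print("bar top cam",[onz(T,q(p),205) for p in((305,195),(325,378))])
print("pad top cam",[onz(T,q(p),125) for p in((240,200),(262,380))])
E
```

```text
dish top ((225.2764129638672, 168.47071838378906), (52.62751770019531, 53.58843231201172), 51.635467529296875) (199, 142, 54, 54)
dish side (219, 258, 51, 47)
centre@45 [637.358 179.196  45.   ]
radius 58.52054995164298
handle top@45 [793.068 143.048  45.   ]
handle top@45 [698.593 163.967  45.   ]
handle top@45 [745.375 153.771  45.   ]
handle tip tri [794.827 145.645  35.551] 0.25059406349712243
pan top ((221.14111328125, 262.5611572265625), (59.090171813964844, 58.1762580871582), 1.6365771293640137)
[[367.524 244.166  34.   ]
 [493.918 247.58   34.   ]
 [493.724 116.638  34.   ]
 [367.592 114.956  34.   ]] [430.689 180.835  34.   ] [np.float64(129.21009411975197), np.float64(126.43972819470444), np.float64(130.94212305629105), np.float64(126.14302270460226)]
pan side [[325 282]
 [319 290]
 [311 289]
 [282 332]
 [333 363]
 [364 301]]
pan pred in side [array([335.528, 354.95 ]), array([280.232, 328.115]), array([311.951, 283.454]), array([362.78 , 305.542])]
paddle [549.747 -63.391 125.   ] [487.605 -87.213 125.   ] 66.55195853260064 [334.942 208.112] [346.206 239.576]
bar [555.871 -88.14  207.   ] [ 495.309 -104.808  207.   ] 62.81331612349702 [349.992 201.807] [358.593 235.494]
foot [[ 626.382 -293.431    8.   ]
 [ 510.04  -315.867    8.   ]
 [ 477.34  -152.011    8.   ]] 118.48564911748288 167.08707682421982
foot [[ 625.381 -291.626   15.   ]
 [ 509.864 -313.903   15.   ]
 [ 477.396 -151.208   15.   ]] 117.64575724908623 165.90267113303216
bar top cam [array([561.234, -90.002, 205.   ]), array([494.969, -98.493, 205.   ])]
pad top cam [array([566.234, -69.155, 125.   ]), array([494.486, -79.499, 125.   ])]
```

Emit:
drive_tool(rows=[[[0, 0, 0, 10, 15, 60, 1], [0, 0, -5, 35, 45, 110, 1], [0, 0, -10, 70, 90, 130, 1], [0, 0, -15, 105, 135, 130, 1], [0, 0, -20, 140, 175, 130, 1]]], grip_force=120)

```text
time: 0.78
ee_pos: [279.0, -432.8, 361.6]
ee_rot: [3.135, -0.202, 0.001]
ft_force: [0.6, 0.2, 0.3]
finger_gap: 1.0
gripper_force: 0.0
```

```bash
python3 -c "
from h import *
from workcell import *
o=get_obs();print(o['time'],o['qpos'],o['ee_pos'],o['ee_rot'])"
```

```text
0.775 [ 1.13   0.252 -0.243  1.542  0.061  1.355 -0.818] [ 279.037 -432.763  361.594] [ 3.135 -0.202  0.001]
```

Emit:
drive_tool(rows=[[[0, 0, -1, 37, 47, 0, 1], [0, 0, -2, 75, 94, 0, 1], [0, 0, -3, 113, 140, 0, 1], [0, 0, -4, 150, 187, 0, 1], [0, 0, -5.3, 188, 234, 0, 1]]])

```text
time: 1.4
ee_pos: [466.8, -199.0, 361.3]
ee_rot: [3.122, -0.345, 0.0]
ft_force: [0.2, -0.9, 0.3]
finger_gap: 0.996
gripper_force: 0.0
```

Emit:
drive_tool(rows=[[[0, 0, 0, 37, 47, 0, 1], [0, 0, 0, 75, 94, -20, 1], [0, 0, 0, 113, 140, -60, 1], [0, 0, 0, 150, 187, -100, 1], [0, 0, 0, 188, 234, -140, 1]]])

```text
time: 2.02
ee_pos: [639.3, 15.2, 236.4]
ee_rot: [3.122, -0.343, -0.0]
ft_force: [0.9, 0.1, 0.8]
finger_gap: 0.999
gripper_force: 0.0
```

Emit:
drive_tool(rows=[[[0, 0, 0, 35, 45, -30, 1], [0, 0, 0, 70, 85, -60, 1], [0, 0, 0, 97, 118, -80, 1], [0, 0, 0, 97, 118, -100, 1], [0, 0, 0, 97, 118, -100, 1]]])

```text
time: 2.65
ee_pos: [734.2, 132.0, 135.0]
ee_rot: [3.121, -0.341, -0.007]
ft_force: [-0.4, -0.1, -0.1]
finger_gap: 1.0
gripper_force: 0.0
```

```bash
python3 - <<'E'
from h import *
from workcell import *
o=get_obs();print(o['time'],o['qpos'],o['ee_pos'],o['ee_rot'])
w=get_image("wrist");t=get_image("top");s=get_image("side");pickle.dump(dict(wrist=w,top=t,side=s),open("im1.pkl","wb"))
cv2.imwrite("pics/w1.png",w["frame"])
def fish(im,X):
    T=im["T"];c=T[:3,:3].T@(np.array(X,float)-T[:3,3]);K=im["camera_matrix"];r=np.hypot(*c[:2]);th=np.arctan2(r,c[2]);return K[:2,2]+K[0,0]*th*c[:2]/r
h=np.array([np.cos(np.radians(-12.5)),np.sin(np.radians(-12.5))])
for L in(57,90,118,164):print(L,fish(w,[*(np.array([637.3,178.6])+L*h),45]))
E
```

```text
2.65 [-0.017  0.793 -0.407  1.242  0.31   1.172 -2.224] [734.176 132.026 135.007] [ 3.121 -0.341 -0.007]
57 [293.116 260.046]
90 [291.752 223.893]
118 [290.726 190.396]
164 [289.472 131.309]
```

View pics/w1.png

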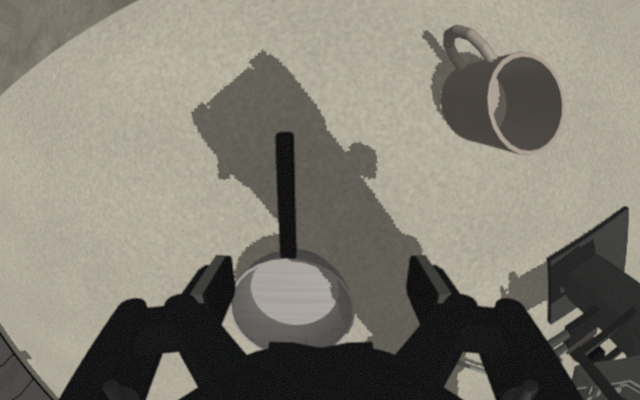

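The wrist view shows the handle from (289,258) to (285,132). That is about 4 px left of my prediction, so I shift +2.5 mm in y. The mug at (510,100) is clear.

Emit:
drive_tool(rows=[[[0, 0, 0, 10, 12, -10, 1], [0, 0, 0, 19, 24, -40, 1], [0, 0, 0, 19, 24, -80, 1], [0, 0, 0, 19, 24, -105, 1], [0, 0, 0, 19, 24, -117, 1]]])

```text
time: 3.42
ee_pos: [754.1, 156.4, 19.0]
ee_rot: [3.123, -0.343, -0.003]
ft_force: [-0.0, -0.8, -0.0]
finger_gap: 1.0
gripper_force: 0.0
```

Emit:
drive_tool(rows=[[[0, 0, 0, 0, 0, 0, 0], [0, 0, 0, 0, 0, 0, 0], [0, 0, 0, 0, 0, 0, 0], [0, 0, 0, 0, 0, 0, 0], [0, 0, 0, 0, 0, 0, 0]]], grip_force=40)

```text
time: 4.05
ee_pos: [755.0, 156.0, 21.6]
ee_rot: [-3.122, 0.343, -0.002]
ft_force: [-0.1, -0.5, 2.8]
finger_gap: 0.152
gripper_force: 44.2
```

Emit:
drive_tool(rows=[[[0, 0, 0, 0, 0, 0, 0], [0, 0, 0, 0, 0, 0, 0], [0, 0, 0, 0, 0, 0, 0]]], grip_force=120)

```text
time: 4.42
ee_pos: [755.1, 155.9, 21.4]
ee_rot: [-3.122, 0.343, -0.002]
ft_force: [1.8, -0.8, 5.1]
finger_gap: 0.136
gripper_force: 117.4
```

Emit:
drive_tool(rows=[[[0, 0, 0, 0, 0, 10, 0], [0, 0, 0, 0, 0, 30, 0], [0, 0, 0, 0, 0, 55, 0], [0, 0, 0, 0, 0, 80, 0], [0, 0, 0, 0, 0, 100, 0]]])

```text
time: 5.05
ee_pos: [754.6, 156.3, 122.9]
ee_rot: [-3.122, 0.343, -0.002]
ft_force: [0.6, 0.2, -2.1]
finger_gap: 0.139
gripper_force: 117.3
```

Emit:
drive_tool(rows=[[[0, 0, 5, -20, 0, 10, 0], [0, 0, 12, -40, 0, 20, 0], [0, 0, 20, -60, 0, 20, 0], [0, 0, 28, -85, 0, 20, 0], [0, 0, 36, -110, 0, 20, 0]]])

```text
time: 5.68
ee_pos: [643.6, 156.0, 141.4]
ee_rot: [3.074, 0.646, 0.0]
ft_force: [-0.3, 0.3, -2.5]
finger_gap: 0.14
gripper_force: 117.3
```

```bash
python3 - <<'E'
from h import *
from workcell import *
from scipy.spatial.transform import Rotation as R
o=get_obs();print(o['time'],o['qpos'],o['ee_pos'],o['ee_rot'],R.from_rotvec(o['ee_rot']).as_matrix(),o['ft_force'],o['ft_torque'],o["finger_gap"])
E
```

```text
5.675 [ 0.051  0.686 -0.584  1.512  0.41   1.068 -1.784] [643.557 156.04  141.395] [3.074 0.646 0.   ] [[ 0.915  0.402  0.   ]
 [ 0.402 -0.915 -0.   ]
 [ 0.     0.    -1.   ]] [-0.292  0.271 -2.505] [ 0.073 -0.291  0.056] 0.13971450027261678
```

Emit:
drive_tool(rows=[[[0, 0, 8, -20, 0, 0, 0], [0, 0, 16, -40, 0, 0, 0], [0, 0, 24, -60, 0, 0, 0], [0, 0, 32, -80, 0, 0, 0], [0, 0, 40, -100, 0, 0, 0]]])

```text
time: 6.3
ee_pos: [543.8, 156.0, 141.5]
ee_rot: [2.668, 1.658, 0.0]
ft_force: [0.6, 0.1, -2.4]
finger_gap: 0.134
gripper_force: 117.3
```

Emit:
drive_tool(rows=[[[0, 0, 8, -15, 0, 0, 0], [0, 0, 16, -30, 0, 0, 0], [0, 0, 24, -45, 0, 0, 0], [0, 0, 32, -60, 0, 0, 0], [0, 0, 37.4, -66, -3, 0, 0]]])

```text
time: 6.92
ee_pos: [477.6, 153.1, 141.4]
ee_rot: [1.996, 2.426, -0.001]
ft_force: [0.2, -0.5, -2.8]
finger_gap: 0.135
gripper_force: 117.3
```

```bash
python3 - <<'E'
from h import *
from workcell import *
from scipy.spatial.transform import Rotation as R
t=get_image("top");s=get_image("side");o=get_obs();pickle.dump(dict(top=t,side=s),open("im2.pkl","wb"))
print(o['time'],o['qpos'],o['ee_pos'],R.from_rotvec(o['ee_rot']).as_matrix(),o['ft_force'])
a=cv2.convertScaleAbs(cv2.resize(t["frame"][140:280,200:420],None,fx=2.6,fy=2.6,interpolation=2),alpha=1.5)
b=cv2.convertScaleAbs(cv2.resize(s["frame"][130:280,190:410],None,fx=2.6,fy=2.6,interpolation=2),alpha=1.3)
b=b[:230];print(a.shape,b.shape)
cv2.imwrite("pics/m2.png",np.vstack([a,b]))
E
```

```text
7.025 [ 0.297  0.577 -1.01   1.941  0.6    0.961 -0.814] [477.934 152.56  141.208] [[-0.189  0.982 -0.   ]
 [ 0.982  0.189 -0.001]
 [-0.001 -0.    -1.   ]] [ 0.454 -0.082 -2.362]
(364, 572, 3) (230, 572, 3)
```

View pics/m2.png

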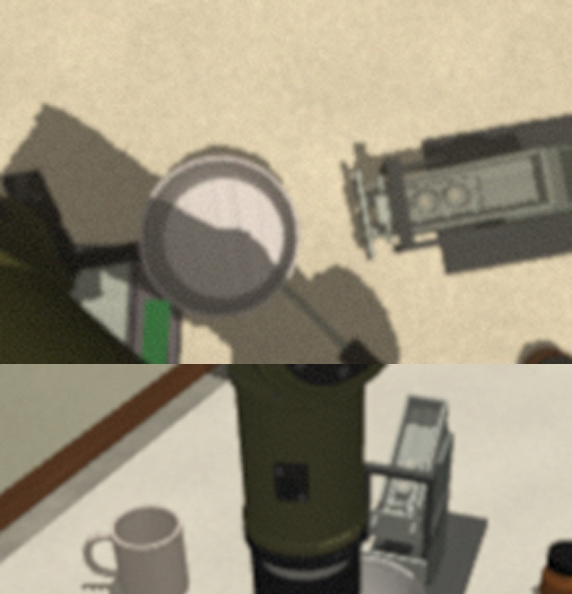

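The top crop shows the held dish centred at crop (218,231), in line with the chute axis and clear of the paddle at (365,205). The side view is mostly blocked by the arm.

Emit:
drive_tool(rows=[[[0, 0, 0, 0, 0, -12, 0], [0, 0, 0, 0, 0, -26, 0], [0, 0, 0, 1, -5, -40, 0], [0, 0, 0, 2.9, -15, -49, 0], [0, 0, 0, 5, -25.5, -49, 0]]])

```text
time: 7.65
ee_pos: [483.1, 126.4, 90.8]
ee_rot: [-2.001, -2.421, 0.003]
ft_force: [0.1, -0.5, -3.1]
finger_gap: 0.133
gripper_force: 117.3
```

Emit:
drive_tool(rows=[[[0, 0, 0, 0.8, -4, 0, 0], [0, 0, 0, 1.5, -8, 0, 0], [0, 0, 0, 2.1, -11, 0, 0], [0, 0, 0, 2.5, -13, 0, 0], [0, 0, 0, 2.5, -13, 0, 0]]])

```text
time: 8.28
ee_pos: [486.0, 114.5, 91.9]
ee_rot: [2.001, 2.422, 0.0]
ft_force: [0.1, -1.1, -3.4]
finger_gap: 0.135
gripper_force: 117.2
```

```bash
python3 - <<'E'
from h import *
from workcell import *
t=get_image("top");s=get_image("side");o=get_obs()
print(o['time'],o['ee_pos'],o['ft_force'],o['ft_torque'])
a=cv2.convertScaleAbs(cv2.resize(t["frame"][160:280,240:400],None,fx=4,fy=4,interpolation=2),alpha=1.5)
cv2.imwrite("pics/m3.png",a)
E
```

```text
8.375 [485.957 114.755  91.865] [ 1.116 -0.103 -2.857] [0.259 0.019 0.03 ]
```

View pics/m3.png

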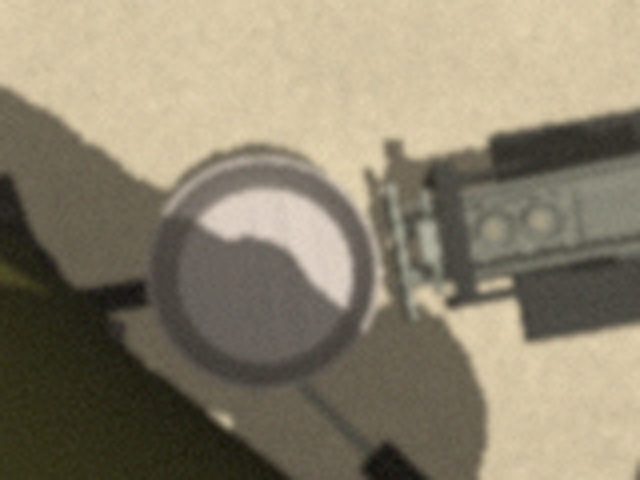

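The dish rim's right edge is at crop 378 and the paddle edge at 400, so the gap is about 11 mm. The dish is on the chute axis.

Emit:
drive_tool(rows=[[[0, 0, 0, 0.6, -3, 0, 0], [0, 0, 0, 1.2, -6, 0, 0], [0, 0, 0, 1.8, -9, 0, 0], [0, 0, 0, 2.3, -12, 0, 0], [0, 0, 0, 2.9, -15, 0, 0]]])

```text
time: 9.0
ee_pos: [488.7, 100.4, 91.9]
ee_rot: [-2.0, -2.422, -0.002]
ft_force: [-1.1, 3.7, -2.3]
finger_gap: 0.135
gripper_force: 117.3
```

Emit:
drive_tool(rows=[[[0, 0, 0, 0.6, -3, 0, 0], [0, 0, 0, 1.2, -6, 0, 0], [0, 0, 0, 1.8, -9, 0, 0], [0, 0, 0, 2.3, -12, 0, 0], [0, 0, 0, 2.3, -12, 0, 0]]])

```text
time: 9.62
ee_pos: [491.3, 87.5, 91.8]
ee_rot: [-2.001, -2.422, -0.001]
ft_force: [-0.9, 4.9, -3.0]
finger_gap: 0.134
gripper_force: 117.3
```

Emit:
drive_tool(rows=[[[0, 0, 0, 0.6, -3, 0, 0], [0, 0, 0, 1.2, -6, 0, 0], [0, 0, 0, 1.8, -9, 0, 0], [0, 0, 0, 2.3, -12, 0, 0], [0, 0, 0, 2.5, -13, 0, 0]]])

```text
time: 10.25
ee_pos: [493.7, 75.2, 91.9]
ee_rot: [-2.0, -2.422, -0.002]
ft_force: [-1.4, 6.2, -3.4]
finger_gap: 0.135
gripper_force: 117.3
```

Emit:
drive_tool(rows=[[[0, 0, 0, 0.4, -2, 0, 0], [0, 0, 0, 0.8, -4, 0, 0], [0, 0, 0, 1.2, -6, 0, 0], [0, 0, 0, 1.5, -8, 0, 0]]])

```text
time: 10.75
ee_pos: [495.1, 67.6, 91.9]
ee_rot: [-1.999, -2.422, -0.002]
ft_force: [-1.9, 6.8, -3.3]
finger_gap: 0.137
gripper_force: 117.3
```

Emit:
drive_tool(rows=[[[0, 0, 0, 0.2, -1, 0, 0], [0, 0, 0, 0.4, -2, 0, 0], [0, 0, 0, 0.6, -3, 0, 0], [0, 0, 0, 0.6, -3, 0, 0]]])

```text
time: 11.25
ee_pos: [495.5, 65.1, 91.8]
ee_rot: [-1.999, -2.422, -0.003]
ft_force: [-1.8, 7.6, -5.7]
finger_gap: 0.132
gripper_force: 117.7
```

Emit:
drive_tool(rows=[[[0, 0, 0, 0.2, -1, 0, 0], [0, 0, 0, 0.4, -2, 0, 0], [0, 0, 0, 0.6, -3, 0, 0], [0, 0, 0, 0.6, -3, 0, 0]]])

```text
time: 11.75
ee_pos: [495.6, 64.8, 92.0]
ee_rot: [-1.995, -2.421, -0.008]
ft_force: [-3.8, 15.5, -4.5]
finger_gap: 0.139
gripper_force: 117.8
```

```bash
python3 - <<'E'
from h import *
from workcell import *
t=get_image("top");s=get_image("side");o=get_obs()
print(o['time'],o['ee_pos'],o['ee_rot'],o['ft_force'],o['ft_torque'])
a=cv2.convertScaleAbs(cv2.resize(t["frame"][160:280,240:400],None,fx=4,fy=4,interpolation=2),alpha=1.8)
cv2.imwrite("pics/m4.png",a)
E
```

```text
11.85 [495.66   64.876  92.052] [-1.995 -2.422 -0.008] [-4.285 15.043 -5.545] [ 3.655  0.887 -0.124]
```

View pics/m4.png

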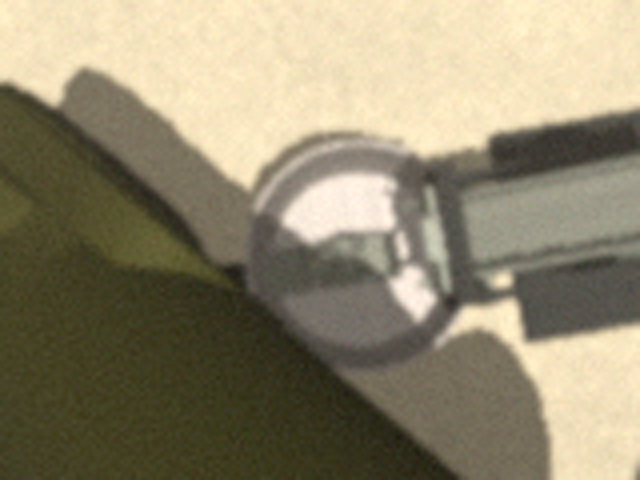

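The stop is reached at 15 N. The chute looks empty and the sockets lie in the dish near crop (340,250). I'll dwell briefly, then back off.

Emit:
drive_tool(rows=[[[0, 0, 0, 0, 0, 0, 0], [0, 0, 0, 0, 0, 0, 0], [0, 0, 0, 0, 0, 0, 0], [0, 0, 0, 0, 0, 0, 0], [0, 0, 0, -0.6, 3, 0, 0]]])

```text
time: 12.48
ee_pos: [495.4, 65.4, 91.8]
ee_rot: [-1.998, -2.422, -0.003]
ft_force: [-1.4, 6.3, -6.1]
finger_gap: 0.135
gripper_force: 117.8
```

Emit:
drive_tool(rows=[[[0, 0, 0, -1, 5, 0, 0], [0, 0, 0, -2, 10, 0, 0], [0, 0, 0, -3.5, 18, 0, 0], [0, 0, 0, -5, 26, 0, 0], [0, 0, 0, -7, 36, 0, 0]]])

```text
time: 13.1
ee_pos: [488.7, 99.7, 91.6]
ee_rot: [2.002, 2.421, -0.001]
ft_force: [-0.2, 3.1, -4.9]
finger_gap: 0.137
gripper_force: 117.7
```

Emit:
drive_tool(rows=[[[0, 0, 0, -2, 10, 0, 0], [0, 0, 0, -4, 20, 0, 0], [0, 0, 0, -6, 30, 0, 0], [0, 0, 0, -7, 36, 0, 0], [0, 0, 0, -7, 36, 0, 0]]])

```text
time: 13.72
ee_pos: [481.7, 136.0, 91.9]
ee_rot: [2.0, 2.422, 0.0]
ft_force: [0.1, -0.5, -3.4]
finger_gap: 0.135
gripper_force: 117.8
```

```bash
python3 - <<'E'
from h import *
from workcell import *
t=get_image("top");s=get_image("side");w=get_image("wrist");o=get_obs()
print(o['time'],o['ee_pos'],o['ee_rot'],o['ft_force'],o['ft_torque'])
a=cv2.convertScaleAbs(cv2.resize(t["frame"][160:280,240:400],None,fx=3.4,fy=3.4,interpolation=2)[:,:400],alpha=1.8)
b=cv2.resize(w["frame"],None,fx=.62,fy=.62,interpolation=3)
b=cv2.copyMakeBorder(b,0,a.shape[0]-b.shape[0],0,0,0)
cv2.imwrite("pics/m5.png",np.hstack([a,b]));cv2.imwrite("pics/w5.png",w["frame"]);print(a.shape,b.shape)
E
```

```text
13.875 [481.809 135.026  91.69 ] [ 2.002  2.421 -0.001] [ 0.409 -0.282 -3.655] [0.442 0.029 0.042]
(408, 400, 3) (408, 397, 3)
```

View pics/m5.png

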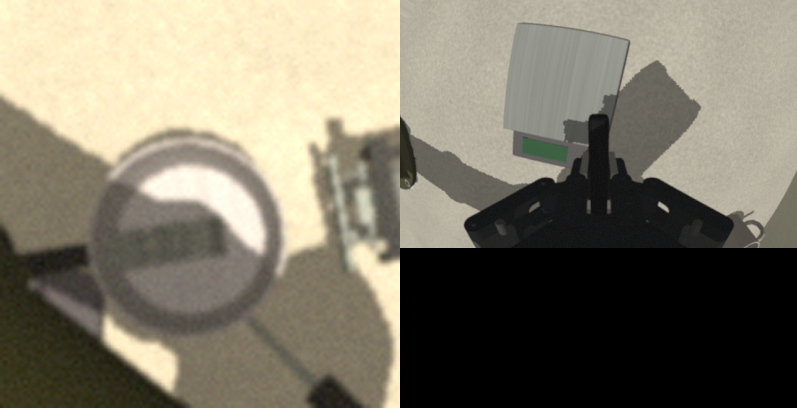

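The top crop shows the three sockets in a row inside the dish, crop (120–225, 240), and the chute empty. The weight rose by about 1.2 N. The wrist view shows the pan. I'll refine the pan centre from edge profiles in the top and side views.

```bash
python3 - <<'E'
from h import *
d=pickle.load(open("im0.pkl","rb"));T,S=d["top"],d["side"]
f=T["frame"].astype(int)
print("row", [tuple(v) for v in f[258:266,184:198].mean(0).round().astype(int)[:, [0,2]].tolist()])
print("rowR", [tuple(v) for v in f[246:254,244:276].mean(0).round().astype(int)[:, [0,2]].tolist()])
print("col", [tuple(v) for v in f[226:240,210:230].mean(1).round().astype(int)[:, [0,2]].tolist()])
print("colB", [tuple(v) for v in f[284:300,210:230].mean(1).round().astype(int)[:, [0,2]].tolist()])
c=np.array([430.7,180.8,34])
print(pix(T,c),pix(S,c))
b=S["frame"][265:375,265:385]
b=cv2.convertScaleAbs(cv2.resize(b,None,fx=5,fy=5,interpolation=2),alpha=1.4)
y=np.radians(0.3)
for s in((-62,-62),(62,-62),(62,62),(-62,62)):
    p=pix(S,c+[*s,0]);q=((p-[265,265])*5+2).astype(int);print(s,p);cv2.circle(b,tuple(map(int,q)),4,(0,0,255),1)
cv2.imwrite("pics/sp.png",b)
E
```

```text
row [(90, 116), (90, 116), (89, 116), (90, 116), (89, 116), (90, 116), (89, 116), (88, 112), (82, 104), (78, 92), (78, 88), (77, 87), (77, 88), (78, 88)]
rowR [(81, 92), (80, 90), (83, 93), (80, 91), (74, 85), (60, 68), (45, 52), (39, 46), (38, 44), (46, 53), (50, 59), (52, 59), (51, 59), (52, 60), (51, 59), (52, 60), (51, 60), (52, 60), (51, 59), (53, 61), (52, 61), (51, 60), (53, 61), (52, 60), (50, 58), (46, 56), (58, 74), (80, 104), (90, 116), (90, 116), (91, 117), (90, 117)]
col [(92, 119), (93, 120), (93, 120), (93, 120), (92, 119), (83, 108), (67, 87), (48, 61), (51, 60), (68, 78), (78, 88), (79, 89), (79, 90), (79, 90)]
colB [(81, 91), (81, 92), (82, 93), (82, 93), (82, 93), (80, 90), (76, 87), (71, 85), (74, 94), (84, 109), (89, 115), (89, 115), (89, 115), (88, 115), (89, 116), (89, 115)]
[221.132 262.363] [322.649 316.393]
(-62, -62) [361.58  306.652]
(62, -62) [311.868 284.295]
(62, 62) [282.002 326.564]
(-62, 62) [335.311 354.09 ]
```

View pics/sp.png

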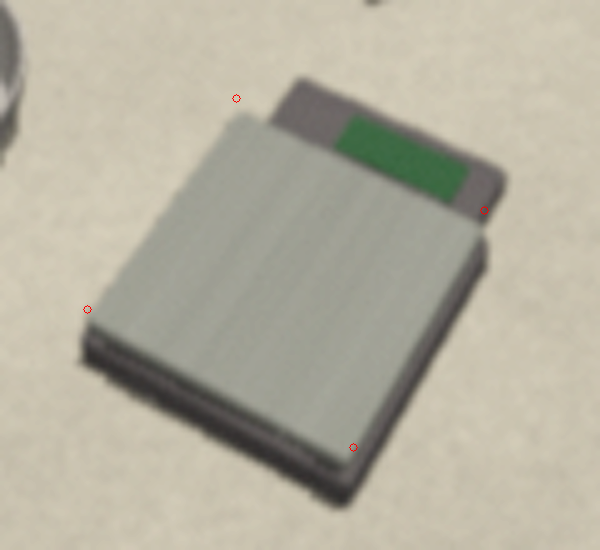

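The drawn corners sit about 4 px above the real ones at crop (242,113), (92,325), (487,230) and (345,468). I'll cross-check with triangulation and the wrist view before placing.

```bash
python3 - <<'E'
from h import *
from workcell import get_image
d=pickle.load(open("im0.pkl","rb"));T,S=d["top"],d["side"]
print("pan centre tri",tri(T,(220.8,262.7),S,(322.5,321.2)))
print("top@34",onz(T,(220.8,262.7),34),"side@34",onz(S,(322.5,321.2),34))
rc=[637.3,179.2,45];print("rim pred side",pix(S,rc),[pix(S,[637.3+60*np.cos(a),179.2+60*np.sin(a),45]).round(1).tolist() for a in np.arange(0,6.28,.524)])
w=get_image("wrist");f=cv2.GaussianBlur(w["frame"],(0,0),1).astype(float)
K=w["camera_matrix"]
D=np.zeros(4)
def fray(p,z):
    v=np.array(p)-K[:2,2];r=np.hypot(*v);th=r/K[0,0];dd=w["T"][:3,:3]@np.array([*(np.sin(th)*v/r),np.cos(th)]);o=w["T"][:3,3];return o+dd*(z-o[2])/dd[2]
# pan corners seen in wrist (crop coords /.62): far-left, far-right, near-left
for p in((519-400,23),(629-400,41),(504-400,126)):
    print(p,fray(np.array(p)/.62,34))
E
```

```text
pan centre tri (array([429.22 , 184.254,  21.887]), np.float64(0.07041755275590866))
top@34 [429.948 181.495  34.   ] side@34 [425.428 191.09   34.   ]
rim pred side [244.407 275.341] [[224.2, 265.7], [218.4, 275.7], [219.5, 286.2], [227.7, 294.2], [240.8, 297.0], [254.9, 293.7], [265.8, 285.5], [270.4, 274.9], [268.0, 265.0], [259.7, 258.1], [247.6, 255.9], [234.7, 258.6]]
(119, 23) [372.507 248.337  34.   ]
(229, 41) [493.286 245.388  34.   ]
(104, 126) [368.738 128.206  34.   ]
```

```bash
python3 - <<'E'
from h import *
from workcell import *
T=get_image("top");o=get_obs();print(o["ee_pos"])
f=T["frame"]
p=np.array([482+22.9,135-117.9,115.3]);print("dish exp",p,pix(T,p))
c0=pix(T,p)
# radial edge search for outer rim: bright bench/shadow -> use Canny points near expected radius
g=cv2.Canny(f,25,60);ys,xs=np.nonzero(g);r=np.hypot(xs-c0[0],ys-c0[1]);k=(r>25)&(r<34)
ang=np.degrees(np.arctan2(ys-c0[1],xs-c0[0]))
pts=np.c_[xs,ys][k].astype(float)
# robust circle fit
from scipy.optimize import least_squares
s=least_squares(lambda q:np.hypot(pts[:,0]-q[0],pts[:,1]-q[1])-q[2],[*c0,29],loss="soft_l1",f_scale=.5).x
print(s,k.sum(),onz(T,s[:2],115.3), "r mm",s[2]/T["camera_matrix"][0,0]*880)
E
```

```text
[481.836 135.063  91.71 ]
dish exp [504.9  17.1 115.3] [294.424 229.574]
[294.144 229.619  29.151] 362 [504.793  17.662 115.3  ] r mm 58.96551841874224
```

The top camera agrees with the arm pose to about 0.6 mm, so I take the pan centre as (430,183). I'll move over it, turning the dish −56°.

Emit:
drive_tool(rows=[[[0, 0, -3, 2, 7, 3, 0], [0, 0, -9, 5, 21, 8, 0], [0, 0, -16, 9, 38, 10, 0], [0, 0, -23, 13, 55, 10, 0], [0, 0, -30, 17, 71, 10, 0]]])

```text
time: 14.6
ee_pos: [499.1, 206.8, 101.8]
ee_rot: [2.564, 1.816, 0.0]
ft_force: [-0.8, -0.0, -3.9]
finger_gap: 0.136
gripper_force: 117.9
```

Emit:
drive_tool(rows=[[[0, 0, -7, 4, 17, 0, 0], [0, 0, -14, 8, 33, 0, 0], [0, 0, -20, 12, 48, 0, 0], [0, 0, -24, 14.5, 57, 0, 0], [0, 0, -26, 16, 62, 0, 0]]])

```text
time: 15.22
ee_pos: [514.9, 268.9, 101.8]
ee_rot: [-2.904, -1.198, -0.0]
ft_force: [0.5, 0.7, -4.3]
finger_gap: 0.139
gripper_force: 117.9
```

```bash
cat > rim.py <<'E'
from h import *
from workcell import *
from scipy.optimize import least_squares
from scipy.spatial.transform import Rotation as R
T=get_image("top");o=get_obs();P=o["ee_pos"];M=R.from_rotvec(o["ee_rot"]).as_matrix()
yaw=np.degrees(np.arctan2(M[1,0],M[0,0]));print(o["time"],P,"yaw",yaw,"z",M[:,2],o["ft_force"],o["qpos"])
zr=P[2]+23.6;p=np.array([*(P[:2]-119.7*M[:2,0]),zr]);c0=pix(T,p);f=T["frame"]
g=cv2.Canny(f,25,60);ys,xs=np.nonzero(g);r=np.hypot(xs-c0[0],ys-c0[1]);k=(r>24)&(r<33)
pts=np.c_[xs,ys][k].astype(float)
s=least_squares(lambda q:np.hypot(pts[:,0]-q[0],pts[:,1]-q[1])-q[2],[*c0,28.5],loss="soft_l1",f_scale=.5).x
print("exp",p,"seen",onz(T,s[:2],zr),s)
E
python3 rim.py
```

```text
15.275 [514.97  269.512 101.85 ] yaw 44.761077783730144 z [ 0.     0.001 -1.   ] [-0.106  1.183 -3.082] [-0.119  0.636 -0.652  1.784  0.483  0.886 -1.779]
exp [429.977 185.225 125.45 ] seen [429.694 185.118 125.45 ] [208.331 265.159  28.496]
```

Emit:
drive_tool(rows=[[[0, 0, 0, 0, -1, -8, 0], [0, 0, 0, 0, -2, -18, 0], [0, 0, 0, 0, -2, -28, 0], [0, 0, 0, 0, -2, -36, 0], [0, 0, 0, 0, -2, -38, 0]]])

```text
time: 15.9
ee_pos: [514.4, 266.3, 63.0]
ee_rot: [2.904, 1.199, -0.002]
ft_force: [0.0, -0.7, -3.0]
finger_gap: 0.136
gripper_force: 117.9
```

Emit:
drive_tool(rows=[[[0, 0, 0, 0, 0, -1, 0], [0, 0, 0, 0, 0, -2, 0], [0, 0, 0, 0, 0, -3, 0], [0, 0, 0, 0, 0, -4, 0], [0, 0, 0, 0, 0, -4, 0]]])

```text
time: 16.52
ee_pos: [514.8, 266.5, 59.8]
ee_rot: [2.904, 1.199, -0.0]
ft_force: [0.2, 0.1, -3.6]
finger_gap: 0.137
gripper_force: 117.9
```

Emit:
drive_tool(rows=[[[0, 0, 0, 0, 0, -1, 0], [0, 0, 0, 0, 0, -2, 0], [0, 0, 0, 0, 0, -2, 0]]])

```text
time: 16.9
ee_pos: [514.8, 266.7, 57.8]
ee_rot: [-2.904, -1.199, -0.0]
ft_force: [0.3, -1.0, -2.2]
finger_gap: 0.134
gripper_force: 118.0
```

Emit:
drive_tool(rows=[[[0, 0, 0, 0, 0, -0.5, 0], [0, 0, 0, 0, 0, -1, 0], [0, 0, 0, 0, 0, -1, 0]]])

```text
time: 17.27
ee_pos: [515.0, 266.8, 57.0]
ee_rot: [-2.904, -1.199, -0.001]
ft_force: [1.4, 1.6, -1.7]
finger_gap: 0.133
gripper_force: 118.0
```

Emit:
drive_tool(rows=[[[0, 0, 0, 0, 0, -0.5, 0], [0, 0, 0, 0, 0, -1, 0], [0, 0, 0, 0, 0, -1, 0]]])

```text
time: 17.65
ee_pos: [515.0, 266.7, 56.1]
ee_rot: [-2.904, -1.199, -0.001]
ft_force: [0.8, 1.2, 0.8]
finger_gap: 0.138
gripper_force: 118.6
```

```bash
python3 rim.py
```

```text
17.7 [514.975 266.726  56.074] yaw 44.860247653031585 z [ 0.001  0.    -1.   ] [0.914 1.166 0.814] [-0.142  0.69  -0.611  1.829  0.537  0.793 -1.821]
exp [430.128 182.292  79.674] seen [431.238 183.778  79.674] [214.693 263.175  28.066]
```

Emit:
drive_tool(rows=[[[0, 0, 0, 0, 0, -0.4, 0], [0, 0, 0, 0, 0, -0.8, 0], [0, 0, 0, 0, 0, -0.8, 0]]], grip_force=60)

```text
time: 18.08
ee_pos: [515.1, 266.9, 55.5]
ee_rot: [-2.904, -1.199, -0.002]
ft_force: [1.2, 1.3, 5.3]
finger_gap: 0.135
gripper_force: 119.3
```

Emit:
drive_tool(rows=[[[0, 0, 0, 0, 0, 0, 0], [0, 0, 0, 0, 0, 0, 0], [0, 0, 0, 0, 0, 0, 0]]], grip_force=20)

```text
time: 18.45
ee_pos: [515.2, 267.0, 55.5]
ee_rot: [-2.904, -1.199, -0.002]
ft_force: [2.2, 1.8, 5.4]
finger_gap: 0.137
gripper_force: 119.3
```

Emit:
drive_tool(rows=[[[0, 0, 0, 0, 0, 0, 0.2], [0, 0, 0, 0, 0, 0, 0.3], [0, 0, 0, 0, 0, 0, 0.5], [0, 0, 0, 0, 0, 0, 0.8], [0, 0, 0, 0, 0, 0, 1]]])

```text
time: 19.08
ee_pos: [514.7, 266.5, 54.9]
ee_rot: [2.904, 1.199, -0.0]
ft_force: [-0.6, -0.2, -0.4]
finger_gap: 0.902
gripper_force: 0.0
```

Emit:
drive_tool(rows=[[[0, 0, 0, 0, 0, 0, 1], [0, 0, 0, 0, 0, 0, 1], [0, 0, 0, 0, 0, 10, 1], [0, 0, 0, 0, 0, 30, 1], [0, 0, 0, 0, 0, 60, 1]]])

```text
time: 19.7
ee_pos: [514.4, 266.3, 115.7]
ee_rot: [-2.904, -1.199, 0.002]
ft_force: [0.0, 0.2, 0.0]
finger_gap: 1.001
gripper_force: 0.0
```

Emit:
drive_tool(rows=[[[0, 0, 0, 10, 10, 40, 1], [0, 0, 0, 40, 40, 90, 1], [0, 0, 0, 70, 70, 120, 1], [0, 0, 0, 110, 100, 130, 1], [0, 0, 0, 120, 110, 130, 1]]])

```text
time: 20.32
ee_pos: [636.2, 378.3, 246.1]
ee_rot: [-2.902, -1.198, -0.003]
ft_force: [0.6, -0.4, -0.9]
finger_gap: 1.003
gripper_force: 0.0
```

```bash
python3 - <<'E'
from h import *
from workcell import *
T=get_image("top");S=get_image("side");W=get_image("wrist");o=get_obs();print(o["time"],o["ee_pos"],o["ft_force"])
a=cv2.convertScaleAbs(cv2.resize(T["frame"][90:310,180:440],None,fx=1.5,fy=1.5,interpolation=2),alpha=1.6)
b=cv2.resize(S["frame"][170:370,190:430],None,fx=1.65,fy=1.65,interpolation=2)
a=a[:330,:390];b=b[:330,:390];c=cv2.resize(W["frame"],None,fx=.6,fy=.6)
cv2.imwrite("pics/end.png",np.vstack([np.hstack([a,b]),cv2.copyMakeBorder(c,0,0,0,780-c.shape[1],0)]))
E
```

```text
20.475 [634.283 377.045 244.788] [-0.643  0.354 -0.553]
```

View pics/end.png

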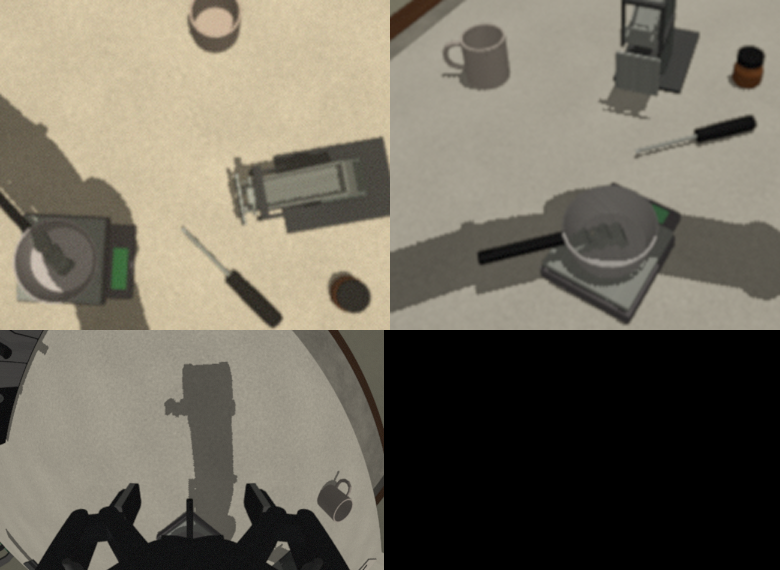

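The final views show the dish level on the middle of the pan with the sockets inside it. The chute is empty, the mug, screwdriver and jar have not moved, and the gripper is clear. Allowing for parallax, the rim centre is about (431,184) against a pan centre of about (430,183).

Emit:
drive_tool(rows=[[[0, 0, 0, 0, 0, 0, 1], [0, 0, 0, 0, 0, 0, 1], [0, 0, 0, 0, 0, 0, 1]]])

```text
time: 20.85
ee_pos: [634.7, 376.0, 245.5]
ee_rot: [2.904, 1.198, 0.001]
ft_force: [0.4, -0.7, -1.1]
finger_gap: 1.0
gripper_force: 0.0
```

```bash
python3 -c "
from workcell import *
print(hand_in())"
```

```text
the job is handed in; nothing more can be done
None
```

I handed the job in at about 21 s: all three sockets are in the dish, the dish stands level and released within a few mm of the middle of the scale's pan, and the mug, screwdriver and jar were not moved; no verdict was returned.

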